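# Line up the castors on the trade counter's sample board

## Task

Put the four castors on the sample board as a size row, one centred on each round mat: the smallest wheel on the mat next to the upright steel plate, then bigger and bigger towards the other end. They must stand on their mounting plates, wheel up, as they do now, and may be turned any way. Leave the tin where it stands.

Things in the scene. Friction and masses are not known exactly. Their poses are not given: they have to be found in the camera images.
- castor_40_mid (a point): Smallest loose castor: steel, dark rubber wheel 40 mm across, standing on its 50 x 42 mm plate (x, y), wheel up; 58 mm tall, 80 g. Point: on the centre line half-way up, 29 mm over the underside. z up, y the axle; half a turn looks the same. Pinch along y on the flat fork cheeks at the axle, 9 mm above the point: 24 mm wide outside, 24 mm long, from the plate up to 17 mm above the point.
- castor_50_mid (a point): Second smallest loose castor: steel, dark rubber wheel 50 mm across, standing on its 58 x 48 mm plate (x, y), wheel up; 70 mm tall, 130 g. Point: on the centre line half-way up, 35 mm over the underside. z up, y the axle; half a turn looks the same. Pinch along y on the flat fork cheeks at the axle, 10 mm above the point: 28 mm wide outside, 29 mm long, from the plate up to 18 mm above the point.
- castor_65_mid (a point): Second largest loose castor: steel, dark rubber wheel 65 mm across, standing on its 68 x 56 mm plate (x, y), wheel up; 88 mm tall, 220 g. Point: on the centre line half-way up, 44 mm over the underside. z up, y the axle; half a turn looks the same. Pinch along y on the flat fork cheeks at the axle, 11.5 mm above the point: 32 mm wide outside, 36.5 mm long, from the plate up to 19.5 mm above the point.
- castor_80_mid (a point): Largest loose castor: steel, dark rubber wheel 80 mm across, standing on its 78 x 62 mm plate (x, y), wheel up; 106 mm tall, 350 g. Point: on the centre line half-way up, 53 mm over the underside. z up, y the axle; half a turn looks the same. Pinch along y on the flat fork cheeks at the axle, 13 mm above the point: 36 mm wide outside, 44 mm long, from the plate up to 21 mm above the point.
- mat_a: One of four identical dark round rubber mats, 72 mm across, 4 mm thick, fixed in a straight row 100 mm apart on a plywood board 560 x 130 mm, 14 mm thick. Origin: centre of its underside; its top is 4 mm above that, 18 mm above the bench. The names a to d stand in any order along the row. z up, y along the row.
- mat_b: One of four identical dark round rubber mats, 72 mm across, 4 mm thick, fixed in a straight row 100 mm apart on a plywood board 560 x 130 mm, 14 mm thick. Origin: centre of its underside; its top is 4 mm above that, 18 mm above the bench. The names a to d stand in any order along the row. z up, y along the row.
- mat_c: One of four identical dark round rubber mats, 72 mm across, 4 mm thick, fixed in a straight row 100 mm apart on a plywood board 560 x 130 mm, 14 mm thick. Origin: centre of its underside; its top is 4 mm above that, 18 mm above the bench. The names a to d stand in any order along the row. z up, y along the row.
- mat_d: One of four identical dark round rubber mats, 72 mm across, 4 mm thick, fixed in a straight row 100 mm apart on a plywood board 560 x 130 mm, 14 mm thick. Origin: centre of its underside; its top is 4 mm above that, 18 mm above the bench. The names a to d stand in any order along the row. z up, y along the row.
- upright: Upright steel plate, 100 mm wide across the board, 4 mm thick, 95 mm high, fixed on the board at one end (either) of the row of mats, in line with it, 85 mm from the centre of the nearest mat. The other end has only a flat steel strip 6 mm high. Origin: centre of its underside, on the board's top. z up, y along the row.
- tin_mid (a point): A closed round tin, 64 mm across and 95 mm tall with a paper label, loose among the castors, to be left alone. The point is at its centre, 47.5 mm above the bench. z is its axis.
Mind the look-alikes: they are no part of the job. Leave any brown or pink look-alike of the part that bears tin_mid alone. What is shaped like the part that bears castor_50_mid but blue is not meant.

How it is judged:
At the end, for the whole second after the job is handed in: Each castor upright (0.1 rad), at rest on a mat, within 14 mm of its centre and 5 mm of its standing height; from the upright plate the wheels are 40, 50, 65, 80 mm (distance from the plate right within 30 mm). The tin stands within 25 mm of where it was ((horizontal distance between castor_40_mid and mat_a below 0.014 m or horizontal distance between castor_40_mid and mat_b below 0.014 m or horizontal distance between castor_40_mid and mat_c below 0.014 m or horizontal distance between castor_40_mid and mat_d below 0.014 m) and horizontal distance between castor_40_mid and upright between 0.055 and 0.115 m and z of castor_40_mid in the frame of mat_a between 0.028 and 0.038 m and angle between each of castor_40_mid, castor_50_mid, castor_65_mid, castor_80_mid's own z axis and vertical below 0.1 rad and linear speed of each of castor_40, castor_50, castor_65, castor_80 below 0.02 m/s and angular speed of each of castor_40, castor_50, castor_65, castor_80 below 0.2 rad/s and (horizontal distance between castor_50_mid and mat_a below 0.014 m or horizontal distance between castor_50_mid and mat_b below 0.014 m or horizontal distance between castor_50_mid and mat_c below 0.014 m or horizontal distance between castor_50_mid and mat_d below 0.014 m) and horizontal distance between castor_50_mid and upright between 0.155 and 0.215 m and z of castor_50_mid in the frame of mat_a between 0.034 and 0.044 m and (horizontal distance between castor_65_mid and mat_a below 0.014 m or horizontal distance between castor_65_mid and mat_b below 0.014 m or horizontal distance between castor_65_mid and mat_c below 0.014 m or horizontal distance between castor_65_mid and mat_d below 0.014 m) and horizontal distance between castor_65_mid and upright between 0.255 and 0.315 m and z of castor_65_mid in the frame of mat_a between 0.043 and 0.053 m and (horizontal distance between castor_80_mid and mat_a below 0.014 m or horizontal distance between castor_80_mid and mat_b below 0.014 m or horizontal distance between castor_80_mid and mat_c below 0.014 m or horizontal distance between castor_80_mid and mat_d below 0.014 m) and horizontal distance between castor_80_mid and upright between 0.355 and 0.415 m and z of castor_80_mid in the frame of mat_a between 0.052 and 0.062 m and distance of tin_mid from where it was at the start of the episode below 0.025 m and angle between tin_mid's own z axis and vertical below 0.2 rad); the robot touches nothing.
It fails at once if the tin is shifted by more than 40 mm or tipped (distance of tin_mid from where it was at the start of the episode above 0.04 m or angle between tin_mid's own z axis and vertical above 0.5 rad).
It also fails if it takes over 91 s, if anything falls off the work surface, if the arm or the gripper's body presses on something with over 40 N, if the wrist force passes 120 N, or if a joint passes its speed limit or range.

## Robot

A 7-joint arm with a two-finger parallel gripper is mounted at the origin on the work surface. World frame = base frame: x ahead of the robot, y to its left, z up, the work surface at z = 0. Lengths are in m, angles in rad, forces in N, time in s.
With the tool pointing down it reaches from about 0.425 to 0.925 m from the base axis. Payload 6.8 kg.
Tool frame: the origin (TCP) lies at the very end of the fingers, on their centre line; the grasp point (between the pads) lies 19 mm behind it; z points along the fingers, y is the line along which they close (so a half turn about z gives the same grasp; the last joint's range is limited). The gripper opens to 85 mm and grips with 20 to 120 N. Pads are 22 mm wide; open, the fingers measure 114 mm over their backs; the gripper's body (76 mm by 85 mm) begins 54 mm behind the grasp point. The pads swing forward as they close: fully open they stand 13 mm farther back than shut.
Start: joints at [1.074, 0.477, 0.022, 1.555, -0.011, 1.109, -0.083], TCP at [0.256, -0.625, 0.231] pointing down, gripper open.
Joint ranges: [-2.96, 2.96], [-0.34, 2.1], [-1.41, 1.46], [0.24, 2.44], [-1.37, 4.51], [0.17, 1.92], [-2.96, 2.96]. Speed limits (rad/s): [2.39, 2.39, 3.14, 3.14, 3.14, 3.14, 3.14].

## Interface

Orientations are given as a rotation vector (axis times angle).
In Python, from bench import monitor, optics, r gives the robot as it stands.
- The arm moves only by the shell command python3 -m crank 'ROWS' [OPENING] [FORCE]. ROWS is JSON, a list of rows, each a list of 2 entries, a list of its own where there are three numbers: the shift along the tool's x, y, z in cm, then the turn, a rotation vector about the tool's x, y, z in rad. A call has 1 to 5 rows; each row shifts and turns the commanded pose from where the row before left it, along the tool's axes as they then stand; what a row does not reach is not made up. A row lasts 1/10 s, in which the tool goes at most 50 mm and 8.59 degrees, less where a joint would pass 70% of its speed; a pose out of reach is approached as far as the arm can. A call is refused whole if a number of a shift passes 5 or a number of a turn 0.15, either way. A call with a gripper value outside its range is refused whole. OPENING is the finger opening in cm, from 0 to 8.54, set as the call begins (- or left out, the last holds). The fingers move at their own pace and stop on an object; FORCE is the grip in N (left out, the last holds). Time passes only in rows, so rows that do not move let the fingers close. It gives the time, the measured TCP pose, the force, the opening and the grip force at its end, in the units of the state.
- monitor.get_obs(): the state, without advancing time (a new reading comes with each control period).
- optics.grab_frame(name): name is "scene" or "top" or "wrist"; returns (picture, depth): 384x512x3 uint8, red, green, blue; 384x512 float32, m along the optical axis (not along the pixel's ray), 0 where there is no reading.
- optics.camera_model(name): a dict with "vertical_fov" (degrees; the focal length in pixels is half the picture's height over the tangent of half this angle, whatever the lens; pixels are square), "cx", "cy" (the principal point, pixels), "D" ([k1, k2, p1, p2, k3] as OpenCV has them; the pictures are not rectified), "R" (3x3) and "t" (3): a world point X has camera coordinates R X + t; the wrist camera has in their place "hand_eye" (4x4, takes a point from camera to tool coordinates, whose origin is the TCP and whose axes are the flange's). Camera axes: x right, y down, z forward; pixel columns grow to the right and rows downward; lengths in m; the calibration is good to about 2 mm. A picture is of the moment at which its call begins: read the wrist's pose just before it. camera_model takes no time and is no camera call.
- r.hand_in(): hands the job in; it is judged then, once.
The state is a dict: "clock": time; "joints": joint angles; "qvel": joint speeds; "tau": joint torques, N m; "tcp_pos": TCP position; "orientation": TCP orientation; "contact_force": force on the tool from outside, world axes, zero at the start; "moment": the same for the moment, N m; "grip_width": finger opening in m; "gripper_force": force on a finger pad.
Only numpy, scipy, OpenCV 4.12 (cv2) and the standard library are available. Lean on these libraries where they do the work, as an engineer would, in place of code of your own. Each camera call takes 0.05 s, during which the arm holds its last target. There are 200 camera calls.

## Working session

There is one attempt and no reset: what is moved stays moved. The work goes in short steps, Python scripts to look and compute and a shell command to move; the robot and the scene stay as the last step left them, time stands still between calls to the robot, and variables do not carry over. Pictures are saved under pics/ and viewed, at most 14 in all, crops included, and the job is handed in when it is done.

```bash
ls; mkdir -p pics; python3 - <<'E'
from bench import monitor, optics, r
import cv2,numpy as np
o=monitor.get_obs();print(o)
for n in("scene","top"):
    p,d=optics.grab_frame(n);cv2.imwrite(f"pics/{n}0.png",p[:,:,::-1]);np.savez(f"{n}0.npz",p=p,d=d)
    print(n,optics.camera_model(n))
print(optics.camera_model("wrist"))
E
```

```text
pics
{'clock': 0.0, 'joints': array([ 1.07388467,  0.47785307,  0.02228945,  1.55646476, -0.01150122,
        1.10930468, -0.08308449]), 'qvel': array([ 0.00065181,  0.00081422,  0.00049646,  0.00034366, -0.00015167,
        0.00115573,  0.00032547]), 'tau': array([-1.34550460e-04, -5.96441424e+01,  1.60770837e+00, -2.81198376e+01,
        1.24318310e-02,  9.30433773e-03,  3.19117669e-05]), 'tcp_pos': array([ 0.25566965, -0.6240514 ,  0.23028361]), 'orientation': array([-3.08058332e+00, -6.06673601e-01,  7.59871579e-04]), 'contact_force': array([-0.55110009,  0.75853495,  0.15626508]), 'moment': array([ 0.02678264,  0.02978688, -0.01833224]), 'gripper_force': 0.0, 'grip_width': 0.08581277677415877}
scene {'vertical_fov': 47.17997517028356, 'cx': 258.13498237838314, 'cy': 186.4755102876491, 'D': array([0.01319079, 0.        , 0.        , 0.        , 0.        ]), 'R': array([[-0.75113563,  0.6600045 ,  0.01375955],
       [ 0.55855132,  0.64650787, -0.51966143],
       [-0.35187454, -0.3826508 , -0.85426148]]), 't': array([ 0.32203872, -0.29228436,  1.28841967])}
top {'vertical_fov': 
[... 170 characters left out ...]
4138, -0.99974515, -0.00386833],
       [-0.99323707,  0.02253729, -0.11389556],
       [ 0.11395371,  0.00130897, -0.9934852 ]]), 't': array([0.08097006, 0.51396575, 0.77259487])}
{'vertical_fov': 69.43235441681279, 'cx': 255.38528126698895, 'cy': 192.9671048344203, 'D': array([-0.03189162,  0.        ,  0.        ,  0.        ,  0.        ]), 'hand_eye': array([[-3.68962425e-05, -9.57941653e-01, -2.86963045e-01,
         7.37883777e-02],
       [ 9.99999667e-01, -2.69429923e-04,  7.70837637e-04,
        -1.94013850e-04],
       [-8.15733911e-04, -2.86962920e-01,  9.57941343e-01,
        -1.42483085e-01],
       [ 0.00000000e+00,  0.00000000e+00,  0.00000000e+00,
         1.00000000e+00]])}
```

View pics/scene0.png

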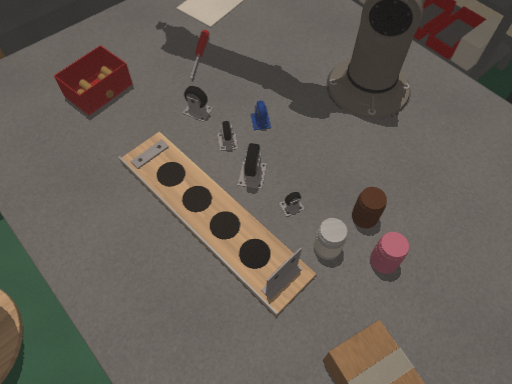

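View pics/top0.png

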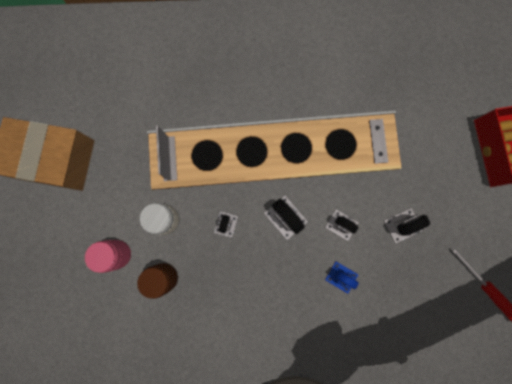

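Candidates (scene px): castor 40 (292,203), castor 50 (227,135) versus blue look-alike (261,115), castor 65 (196,100), castor 80 (252,165). The tin is white at (331,238); brown (369,207) and pink (389,253) tins are decoys. Upright at (283,272). In the top view the castors are at 40 (226,223), 80 (287,216), 50 (343,225), 65 (408,225), the upright at (165,155), and the mats at (207,155), (252,151), (296,148), (341,144).

```bash
cat > h.py <<'E'
import numpy as np,cv2
from scipy.spatial.transform import Rotation as Ro
from bench import monitor, optics
def cloud(name,d,pose=None):
    m=optics.camera_model(name);f=192/np.tan(np.radians(m["vertical_fov"]/2))
    K=np.array([[f,0,m["cx"]],[0,f,m["cy"]],[0,0,1]])
    v,u=np.mgrid[:384,:512]
    n=cv2.undistortPoints(np.stack([u,v],-1).reshape(-1,1,2).astype(float),K,np.array(m["D"])).reshape(384,512,2)
    X=np.dstack([n,np.ones((384,512))])*d[...,None]
    if name=="wrist":
        H=m["hand_eye"];X=X@H[:3,:3].T+H[:3,3]
        p,R=pose;X=X@R.T+p
    else: X=(X-m["t"])@m["R"]
    X[d<=0]=np.nan
    return X
def pose():
    o=monitor.get_obs();return o["tcp_pos"],Ro.from_rotvec(o["orientation"]).as_matrix()
def rect(P): # centre, dims, yaw of long axis
    (c,s,a)=cv2.minAreaRect((P[:,:2]*1000).astype(np.float32))
    if s[0]<s[1]: s=s[::-1];a+=90
    return np.round(c,1),np.round(s,1),round((a+90)%180-90,1)
def go(x,y,z,yaw): # yaw of tool y axis (deg, mod 180)
    p,R=pose();cy=np.degrees(np.arctan2(R[1,1],R[0,1]))
    dy=(yaw-cy+90)%180-90
    j=monitor.get_obs()["joints"][6]
    d=-np.radians(dy)
    R2=R@Ro.from_rotvec([0,0,d]).as_matrix()
    D=np.array([x,y,z])-p
    print("now",p.round(4),"tooly",cy.round(1),"tilt",np.degrees(np.arccos(-R[2,2])).round(2),"j7",j.round(2),"| turn z",d.round(3),
      "| shift after turn",(D@R2*100).round(2),"| shift before turn",(D@R*100).round(2))
E
python3 - <<'E'
from h import *
X={};P={}
for n in("scene","top"):
    z=np.load(n+"0.npz");X[n]=cloud(n,z["d"]);P[n]=z["p"]
T=X["top"];g=P["top"].astype(int)
print("bench z",np.nanmedian(T[300:340,40:120,2]),np.nanmedian(X["scene"][300:340,150:220,2]))
for u,v in[(207,155),(252,151),(296,148),(341,144)]:
    w=np.zeros((384,512),bool);w[v-24:v+24,u-22:u+22]=1
    m=w&(g.max(2)<45);p=T[m];p=p[~np.isnan(p[:,0])];print("mat",rect(p),np.median(p[:,2]).round(4))
m=np.zeros((384,512),bool);m[120:190,140:200]=1
p=T[m&(T[...,2]>.06)];print("upright",rect(p))
for nm,u,v,H,h in[("40",226,223,.058,24),("80",287,216,.106,32),("50",343,225,.07,26),("65",408,225,.088,32),("tin",155,218,.095,26)]:
    c=T[v,u]; 
    # merge both clouds near
    for lo,hi in[(.002,.008),(H*.45,H+.01),(H-.012,H+.01)]:
        s=[]
        for n in X:
            q=X[n].reshape(-1,3);q=q[(np.hypot(q[:,0]-c[0],q[:,1]-c[1])<.065)&(q[:,2]>lo)&(q[:,2]<hi)];s.append(q)
        q=np.vstack(s);print(nm,(lo,hi),[len(i) for i in s],[rect(i) if len(i)>5 else 0 for i in s],"max",[i[:,2].max().round(3) if len(i) else 0 for i in s])
print("self"); go(.5,0,.2,0)
E
```

```text
bench z 0.000852564946811778 -0.0007867113504117719
mat (array([598. , 179.7]), array([63.6, 63.1]), 43.0) 0.0191
mat (array([603. ,  81.2]), array([62.5, 62.1]), 88.7) 0.019
mat (array([610. , -19.4]), array([63. , 62.6]), -89.9) 0.0192
mat (array([ 615.6, -118.6]), array([64. , 63.2]), -68.5) 0.019
upright (array([593.4, 264.1]), array([100.3,   4.9]), 3.8)
40 (0.002, 0.008) [122, 700] [(array([438.2, 135.6]), array([112.8, 112.4]), 14.1), (array([445.3, 135.3]), array([127.6, 126.4]), -16.6)] max [np.float64(0.008), np.float64(0.008)]
40 (0.0261, 0.068) [176, 197] [(array([444.5, 142.4]), array([40.2, 26.1]), -18.8), (array([445.3, 139.8]), array([38.1, 27.4]), -0.8)] max [np.float64(0.059), np.float64(0.061)]
40 (0.046, 0.068) [95, 157] [(array([445.8, 144.2]), array([33.5, 19.5]), -18.3), (array([444.3, 140.4]), array([37. , 23.9]), -16.2)] max [np.float64(0.059), np.float64(0.061)]
80 (0.002, 0.008) [231, 706] [(array([462. ,  20.1]), array([108. , 107.6]), -31.4), (array([453.5,  12.2]), array([127.7, 124.8]), 40.1)] max [np.float64(0.008), np.float64(0.008)]
80 (0.0477, 0.115
[... 1535 characters left out ...]
.002, 0.008) [49, 411] [(array([466.6, 274.5]), array([105.9,  93.4]), -80.3), (array([456.8, 273. ]), array([128.7, 126.4]), 5.9)] max [np.float64(0.008), np.float64(0.008)]
tin (0.04275, 0.105) [873, 938] [(array([459.5, 276.4]), array([63.1, 60.9]), -74.5), (array([457. , 271.2]), array([61.2, 61.1]), -47.2)] max [np.float64(0.099), np.float64(0.099)]
tin (0.083, 0.105) [598, 782] [(array([458.5, 275.4]), array([59.6, 58.4]), -33.8), (array([457.2, 272.4]), array([60.6, 59.2]), -44.8)] max [np.float64(0.099), np.float64(0.099)]
self
now [ 0.2557 -0.6241  0.2304] tooly -67.7 tilt 0.09 j7 -0.08 | turn z -1.182 | shift after turn [62.41 24.43  3.12] | shift before turn [ 46.27 -48.49   3.12]
```

```bash
python3 -c "
from h import *
go(.432,-.252,.2,22.3)"
```

```text
now [ 0.2557 -0.6241  0.2304] tooly -67.7 tilt 0.09 j7 -0.08 | turn z 1.57 | shift after turn [-27.73 -30.43   3.09] | shift before turn [ 30.42 -27.75   3.09]
```

```bash
sed -i 's/    dy=(yaw-cy+90)%180-90/    az=np.degrees(np.arctan2(y,x));dy=az+(yaw-az+90)%180-90-cy/' h.py
python3 -m crank '[[[0,0,0],[0,0,-0.14]],[[0,0,0],[0,0,-0.14]],[[0,0,0],[0,0,-0.14]],[[0,0,0],[0,0,-0.14]],[[0,0,0],[0,0,-0.14]]]' 8.5 60
python3 -m crank '[[[0,0,0],[0,0,-0.14]],[[0,0,0],[0,0,-0.14]],[[0,0,0],[0,0,-0.14]],[[0,0,0],[0,0,-0.14]],[[0,0,0],[0,0,-0.14]]]'
python3 -m crank '[[[3,3,0],[0,0,-0.14]],[[3,3,0],[0,0,0]],[[3,3,0],[0,0,0]],[[3,3,0],[0,0,0]],[[3,3,0],[0,0,0]]]'
python3 -m crank '[[[3,3,0],[0,0,0]],[[3,3,0],[0,0,0]],[[3,3,0],[0,0,0]],[[0,0,0],[0,0,0]],[[0,0,0],[0,0,0]]]'
python3 - <<'E'
from h import *
go(.432,-.252,.2,22.3)
P=pose();p,d=optics.grab_frame("wrist");cv2.imwrite("pics/w1.png",p[:,:,::-1])
X=cloud("wrist",d,P)
q=X.reshape(-1,3);q=q[np.hypot(q[:,0]-.432,q[:,1]+.252)<.065]
for lo,hi in[(.002,.008),(.04,.1),(.075,.1)]: print(rect(q[(q[:,2]>lo)&(q[:,2]<hi)]))
E
```

```text
clock: 0.6
tcp_pos: [0.2557, -0.6243, 0.2307]
orientation: [-2.682, -1.634, -0.0]
contact_force: [-0.9, -0.2, -0.3]
grip_width: 0.0851
gripper_force: 0.0
clock: 1.1
tcp_pos: [0.2556, -0.6243, 0.2307]
orientation: [-1.959, -2.455, -0.001]
contact_force: [0.3, -0.2, 0.9]
grip_width: 0.0851
gripper_force: 0.0
clock: 1.6
tcp_pos: [0.3492, -0.4326, 0.231]
orientation: [-1.79, -2.581, -0.0]
contact_force: [0.6, 0.0, 0.3]
grip_width: 0.0851
gripper_force: 0.0
clock: 2.1
tcp_pos: [0.402, -0.3177, 0.2312]
orientation: [-1.787, -2.584, 0.0]
contact_force: [-0.3, -0.9, -0.7]
grip_width: 0.0851
gripper_force: 0.0
now [ 0.402  -0.3177  0.2312] tooly 20.7 tilt 0.02 j7 0.79 | turn z -0.029 | shift after turn [4.94 5.27 3.12] | shift before turn [5.09 5.12 3.12]
(array([ 430.2, -255.3]), array([122.9, 101.9]), -21.1)
(array([ 432.6, -252.6]), array([63.6, 35.1]), -66.4)
(array([ 432.4, -253.2]), array([52.9, 22.2]), -67.2)
```

View pics/w1.png

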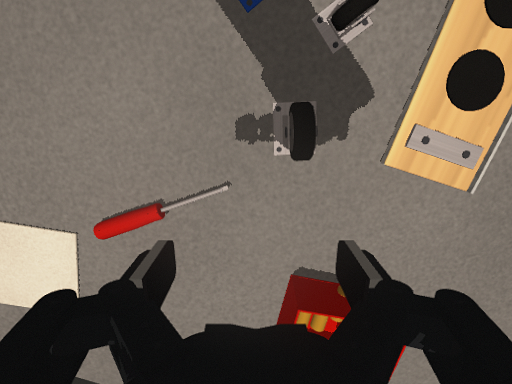

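Castor 65 confirmed: dark wheel at (300,130), standing on its steel plate, alone.

```bash
python3 -m crank '[[[2.5,2.6,1],[0,0,-0.03]],[[2.5,2.6,2],[0,0,0]],[[0,0,0],[0,0,0]],[[0,0,0],[0,0,0]]]' 
python3 - <<'E'
from h import *
go(.4325,-.2525,.035,22.8)
P=pose();p,d=optics.grab_frame("wrist")
X=cloud("wrist",d,P)
q=X.reshape(-1,3);q=q[np.hypot(q[:,0]-.432,q[:,1]+.252)<.055]
for lo,hi in[(.003,.008),(.04,.1),(.075,.1)]: print(rect(q[(q[:,2]>lo)&(q[:,2]<hi)]))
E
```

```text
clock: 2.55
tcp_pos: [0.4314, -0.2538, 0.2007]
orientation: [-1.751, -2.607, 0.001]
contact_force: [-0.0, -1.3, -1.0]
grip_width: 0.0851
gripper_force: 0.0
now [ 0.4314 -0.2538  0.2007] tooly 22.2 tilt 0.08 j7 0.64 | turn z -0.01 | shift after turn [ 0.06  0.17 16.57] | shift before turn [ 0.06  0.17 16.57]
(array([ 432.5, -252.3]), array([65.6, 55.2]), -67.1)
(array([ 432. , -250.7]), array([61.1, 34.8]), -67.4)
(array([ 432.5, -251.7]), array([51.8, 23.2]), -68.4)
```

```bash
python3 -m crank '[[[0.1,0.1,4],[0,0,-0.01]],[[0,0,4],[0,0,0]],[[0,0,4],[0,0,0]],[[0,0,3],[0,0,0]],[[0,0,1.6],[0,0,0]]]' 
python3 -m crank '[[[0,0,0],[0,0,0]],[[0,0,0],[0,0,0]],[[0,0,0],[0,0,0]],[[0,0,0],[0,0,0]],[[0,0,0],[0,0,0]]]' 2.5 60
python3 -m crank '[[[0,0,0],[0,0,0]],[[0,0,0],[0,0,0]],[[0,0,0],[0,0,0]],[[0,0,-1],[0,0,0]],[[0,0,-3],[0,0,0]]]'
python3 -m crank '[[[0,0,-4],[0,0,0]],[[0,0,-4],[0,0,0]],[[0,0,-2],[0,0,0]],[[0,0,0],[0,0,0]]]'
python3 -c "
from h import *
go(.6095,-.0195,.18,3.4)"
```

```text
clock: 3.1
tcp_pos: [0.4306, -0.2537, 0.033]
orientation: [-1.742, -2.611, 0.002]
contact_force: [-0.4, 0.6, 0.2]
grip_width: 0.085
gripper_force: 0.0
clock: 3.6
tcp_pos: [0.4334, -0.2528, 0.0368]
orientation: [1.738, 2.614, -0.001]
contact_force: [0.3, 0.0, 6.6]
grip_width: 0.0308
gripper_force: 61.1
clock: 4.1
tcp_pos: [0.4306, -0.2509, 0.0744]
orientation: [-1.735, -2.613, 0.001]
contact_force: [-0.3, -0.1, -2.5]
grip_width: 0.0306
gripper_force: 59.9
clock: 4.5
tcp_pos: [0.4344, -0.2525, 0.179]
orientation: [1.735, 2.611, 0.0]
contact_force: [0.3, -0.1, -2.8]
grip_width: 0.0313
gripper_force: 60.1
now [ 0.4344 -0.2525  0.179 ] tooly 22.8 tilt 0.38 j7 0.62 | turn z 0.339 | shift after turn [22.22 18.87 -0.09] | shift before turn [14.7  25.18 -0.09]
```

```bash
python3 -m crank '[[[0,0,0],[0,0,0.12]],[[0,0,0],[0,0,0.12]],[[0,0,0],[0,0,0.1]],[[3.2,2.7,0],[0,0,0]],[[3.2,2.7,0],[0,0,0]]]' 
python3 -m crank '[[[3.2,2.7,0],[0,0,0]],[[3.2,2.7,0],[0,0,0]],[[3.2,2.7,0],[0,0,0]],[[3.2,2.7,0],[0,0,0]],[[3,2.7,0],[0,0,0]]]' 
python3 -m crank '[[[0,0,0],[0,0,0]],[[0,0,0],[0,0,0]],[[0,0,0],[0,0,0]]]'
python3 - <<'E'
from h import *
go(.6095,-.0195,.06,3.4)
P=pose();p,d=optics.grab_frame("wrist");cv2.imwrite("pics/w2.png",p[:,:,::-1])
p,d=optics.grab_frame("scene");cv2.imwrite("pics/s2.png",cv2.resize(p[60:310,100:350,::-1],(500,500)))
E
```

```text
clock: 5.0
tcp_pos: [0.4817, -0.1849, 0.174]
orientation: [-2.159, -2.28, 0.002]
contact_force: [0.6, -0.3, -1.9]
grip_width: 0.0312
gripper_force: 60.1
clock: 5.5
tcp_pos: [0.608, -0.0175, 0.1737]
orientation: [-2.154, -2.284, 0.003]
contact_force: [0.5, -0.6, -1.8]
grip_width: 0.0311
gripper_force: 60.1
clock: 5.8
tcp_pos: [0.6071, -0.0206, 0.174]
orientation: [-2.156, -2.283, 0.004]
contact_force: [0.4, 0.5, -1.8]
grip_width: 0.0309
gripper_force: 60.2
now [ 0.6071 -0.0206  0.174 ] tooly 3.3 tilt 0.16 j7 -0.24 | turn z -0.002 | shift after turn [ 0.1   0.28 11.4 ] | shift before turn [ 0.1   0.28 11.4 ]
```

View pics/s2.png

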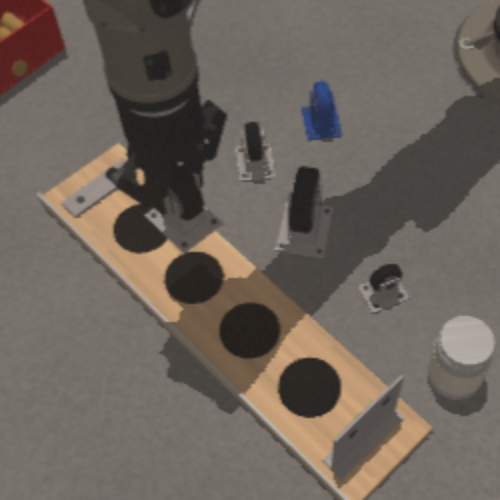

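```bash
python3 -m crank '[[[0.1,0.2,4],[0,0,0]],[[0,0,4],[0,0,0]],[[0,0,2.5],[0,0,0]],[[0,0,0.8],[0,0,0]],[[0,0,0],[0,0,0]]]' 
python3 -m crank '[[[0,0,0.2],[0,0,0]],[[0,0,0],[0,0,0]]]' 
python3 -m crank '[[[0,0,0.2],[0,0,0]],[[0,0,0],[0,0,0]]]'
```

```text
clock: 6.4
tcp_pos: [0.6094, -0.019, 0.0615]
orientation: [-2.157, -2.283, 0.003]
contact_force: [0.6, 0.9, -1.8]
grip_width: 0.0308
gripper_force: 60.3
clock: 6.6
tcp_pos: [0.6114, -0.0182, 0.0619]
orientation: [2.155, 2.283, 0.003]
contact_force: [0.7, 0.0, -1.3]
grip_width: 0.031
gripper_force: 60.3
clock: 6.8
tcp_pos: [0.6106, -0.0182, 0.0589]
orientation: [2.156, 2.284, 0.001]
contact_force: [-0.1, 0.4, -1.3]
grip_width: 0.0312
gripper_force: 60.3
```

```bash
for i in 1; do python3 -m crank '[[[0,0,0.2],[0,0,0]],[[0,0,0],[0,0,0]]]' | sed -n '2p;4p'
python3 -m crank '[[[0,0,0.2],[0,0,0]],[[0,0,0],[0,0,0]]]'| sed -n '2p;4p';python3 -m crank '[[[0,0,0.1],[0,0,0]],[[0,0,0],[0,0,0]]]'| sed -n '2p;4p';done
```

```text
tcp_pos: [0.6102, -0.0181, 0.0562]
contact_force: [-0.7, -0.3, -2.5]
tcp_pos: [0.6105, -0.018, 0.0549]
contact_force: [-2.6, 0.4, 4.1]
tcp_pos: [0.6105, -0.0179, 0.0548]
contact_force: [-4.9, -0.5, 12.9]
```

```bash
python3 -m crank '[[[0,0,0],[0,0,0]],[[0,0,0],[0,0,0]],[[0,0,0],[0,0,0]],[[0,0,0],[0,0,0]]]' 8.5
python3 -m crank '[[[0,0,-2],[0,0,0]],[[0,0,-4],[0,0,0]],[[0,0,-5],[0,0,0]],[[0,0,-4],[0,0,0]],[[0,0,0],[0,0,0]]]' 
python3 - <<'E'
from h import *
P=pose();p,d=optics.grab_frame("wrist");cv2.imwrite("pics/w3.png",p[:,:,::-1])
X=cloud("wrist",d,P)
q=X.reshape(-1,3);q=q[np.hypot(q[:,0]-.61,q[:,1]+.019)<.055]
for lo,hi in[(.020,.028),(.06,.12),(.092,.12)]: print(rect(q[(q[:,2]>lo)&(q[:,2]<hi)]))
go(.457,.0085,.2,-51)
E
```

```text
clock: 7.8
tcp_pos: [0.6103, -0.0181, 0.0531]
orientation: [-2.156, -2.285, 0.0]
contact_force: [-0.8, 0.2, -0.2]
grip_width: 0.0846
gripper_force: 0.0
clock: 8.3
tcp_pos: [0.6141, -0.0174, 0.2098]
orientation: [2.151, 2.279, 0.012]
contact_force: [0.3, 0.2, 0.1]
grip_width: 0.0848
gripper_force: 0.0
(array([608.6, -17.4]), array([66.5, 60.9]), -86.9)
(array([611.2, -16.2]), array([63.4, 34.2]), -86.9)
(array([611.4, -16.8]), array([52.7, 22.4]), -87.1)
now [ 0.6123 -0.0178  0.2065] tooly 3.3 tilt 0.36 j7 -0.23 | turn z 0.948 | shift after turn [-10.41 -11.82   0.55] | shift before turn [  3.53 -15.35   0.55]
```

View pics/w3.png

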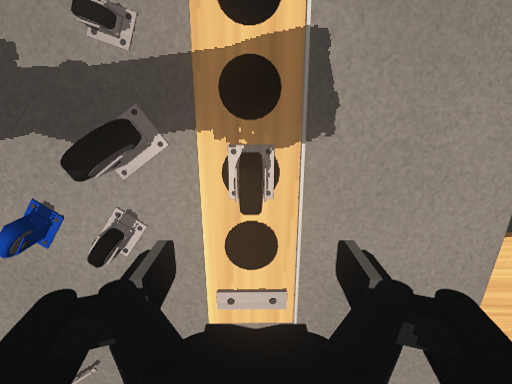

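Castor 65 stands upright, centred on its mat (250,180). Next is castor 80.

```bash
python3 -m crank '[[[0,0,0],[0,0,0.14]],[[0,0,0],[0,0,0.14]],[[0,0,0],[0,0,0.14]],[[0,0,0],[0,0,0.14]],[[0,0,0],[0,0,0.14]]]' 
python3 -m crank '[[[0,0,0],[0,0,0.14]],[[0,0,0],[0,0,0.11]],[[-3.4,-3.6,0],[0,0,0]],[[-3.4,-3.6,0],[0,0,0]],[[-3.4,-3.6,0],[0,0,0]]]' 
python3 -m crank '[[[0,-1,0.5],[0,0,0]],[[0,0,0],[0,0,0]],[[0,0,0],[0,0,0]]]' 
python3 - <<'E'
from h import *
P=pose();p,d=optics.grab_frame("wrist");cv2.imwrite("pics/w4.png",p[:,:,::-1])
X=cloud("wrist",d,P)
q=X.reshape(-1,3);q=q[np.hypot(q[:,0]-.457,q[:,1]-.0085)<.06]
for lo,hi in[(.003,.008),(.05,.12),(.094,.12)]: print(rect(q[(q[:,2]>lo)&(q[:,2]<hi)]))
go(.457,.0085,.046,-51)
E
```

```text
clock: 8.85
tcp_pos: [0.6093, -0.0183, 0.2014]
orientation: [-2.812, -1.398, 0.004]
contact_force: [0.3, 0.4, -0.3]
grip_width: 0.085
gripper_force: 0.0
clock: 9.35
tcp_pos: [0.4603, 0.002, 0.2014]
orientation: [-2.961, -1.045, 0.005]
contact_force: [-0.1, 0.1, 1.0]
grip_width: 0.0849
gripper_force: 0.0
clock: 9.65
tcp_pos: [0.4577, 0.0096, 0.198]
orientation: [-2.962, -1.046, -0.0]
contact_force: [0.1, -0.3, -0.5]
grip_width: 0.0851
gripper_force: 0.0
(array([457.3,   8.2]), array([75.7, 61.9]), 39.7)
(array([458.7,   9.4]), array([73.7, 38.5]), 38.5)
(array([457.3,   8.7]), array([56.6, 24.8]), 39.7)
now [0.4582 0.0095 0.1982] tooly -51.1 tilt 0.03 j7 -1.13 | turn z -0.002 | shift after turn [-0.16 -0.   15.22] | shift before turn [-0.16 -0.   15.22]
```

```bash
python3 -m crank '[[[-0.1,0,4],[0,0,0.01]],[[0,0,4],[0,0,0]],[[0,0,4],[0,0,0]],[[0,0,2],[0,0,0]],[[0,0,1.2],[0,0,0]]]' 
python3 -m crank '[[[0,0,0],[0,0,0]],[[0,0,0],[0,0,0]],[[0,0,0],[0,0,0]],[[0,0,0],[0,0,0]],[[0,0,0],[0,0,0]]]' 2.5 80
python3 -m crank '[[[0,0,0],[0,0,0]],[[0,0,0],[0,0,0]],[[0,0,0],[0,0,0]],[[0,0,-1],[0,0,0]],[[0,0,-3],[0,0,0]]]'
python3 -m crank '[[[0,0,-4],[0,0,0]],[[0,0,-4],[0,0,0]],[[0,0,-4],[0,0,0]],[[0,0,0],[0,0,0]]]'
python3 -c "
from h import *
go(.6155,-.1186,.2,3.4)"
```

```text
clock: 10.2
tcp_pos: [0.4563, 0.0088, 0.044]
orientation: [-2.967, -1.03, 0.004]
contact_force: [0.1, 0.3, -0.1]
grip_width: 0.0851
gripper_force: 0.0
clock: 10.7
tcp_pos: [0.4575, 0.0091, 0.0478]
orientation: [2.967, 1.03, 0.005]
contact_force: [-0.7, -1.7, 7.1]
grip_width: 0.0346
gripper_force: 80.5
clock: 11.2
tcp_pos: [0.4539, 0.0088, 0.0856]
orientation: [-2.966, -1.031, 0.007]
contact_force: [-0.1, -0.1, -2.6]
grip_width: 0.0349
gripper_force: 80.4
clock: 11.6
tcp_pos: [0.4591, 0.0096, 0.2121]
orientation: [2.965, 1.03, 0.015]
contact_force: [0.8, -0.6, -3.0]
grip_width: 0.0348
gripper_force: 80.8
now [0.4591 0.0096 0.2121] tooly -51.7 tilt 0.59 j7 -1.14 | turn z -0.962 | shift after turn [-13.73  14.84   1.37] | shift before turn [ 4.31 19.75  1.37]
```

```bash
python3 -m crank '[[[0,0,0],[0,0,-0.14]],[[0,0,0],[0,0,-0.14]],[[0,0,0],[0,0,-0.14]],[[0,0,0],[0,0,-0.14]],[[0,0,0],[0,0,-0.14]]]' 
python3 -m crank '[[[0,0,0],[0,0,-0.14]],[[0,0,0],[0,0,-0.12]],[[-2.8,3,0],[0,0,0]],[[-2.8,3,0],[0,0,0]],[[-2.8,3,0],[0,0,0]]]' 
python3 -m crank '[[[-2.8,3,0],[0,0,0]],[[-2.6,2.8,0],[0,0,0]],[[0,0,0],[0,0,0]],[[0,0,0],[0,0,0]]]' 
python3 -c "
from h import *
go(.6155,-.1186,.07,3.4)"
```

```text
clock: 12.1
tcp_pos: [0.4549, 0.009, 0.2057]
orientation: [-2.428, -1.993, 0.002]
contact_force: [0.9, 0.5, -2.5]
grip_width: 0.0347
gripper_force: 80.3
clock: 12.6
tcp_pos: [0.5508, -0.0705, 0.2058]
orientation: [-2.155, -2.285, 0.002]
contact_force: [0.9, 0.9, -3.3]
grip_width: 0.0351
gripper_force: 80.7
clock: 13.0
tcp_pos: [0.611, -0.1205, 0.2049]
orientation: [-2.156, -2.282, 0.002]
contact_force: [-0.6, 1.1, -3.1]
grip_width: 0.0346
gripper_force: 80.9
now [ 0.611  -0.1205  0.2049] tooly 3.2 tilt 0.15 j7 -0.01 | turn z -0.003 | shift after turn [ 0.15  0.49 13.49] | shift before turn [ 0.16  0.49 13.49]
```

```bash
python3 -m crank '[[[0.1,0.4,4],[0,0,0]],[[0,0,4],[0,0,0]],[[0,0,4],[0,0,0]],[[0,0,1.2],[0,0,0]],[[0,0,0],[0,0,0]]]' | sed -n '2p;4p'
python3 -m crank '[[[0,0,0.2],[0,0,0]],[[0,0,0],[0,0,0]]]' | sed -n '2p;4p'
python3 -m crank '[[[0,0,0.1],[0,0,0]],[[0,0,0],[0,0,0]]]'| sed -n '2p;4p'
```

```text
tcp_pos: [0.6136, -0.1178, 0.0727]
contact_force: [-0.0, 0.1, -2.0]
tcp_pos: [0.6172, -0.1188, 0.0745]
contact_force: [-0.1, 0.2, -1.8]
tcp_pos: [0.6163, -0.119, 0.0724]
contact_force: [0.4, -0.5, -2.7]
```

```bash
for i in 1; do python3 -m crank '[[[0,0,0.3],[0,0,0]],[[0,0,0],[0,0,0]]]' | sed -n '2p;4p'
python3 -m crank '[[[0,0,0.2],[0,0,0]],[[0,0,0],[0,0,0]]]'| sed -n '2p;4p';python3 -m crank '[[[0,0,0.1],[0,0,0]],[[0,0,0],[0,0,0]]]'| sed -n '2p;4p';done
```

```text
tcp_pos: [0.6155, -0.1189, 0.0681]
contact_force: [0.5, -0.3, -3.1]
tcp_pos: [0.6156, -0.1189, 0.066]
contact_force: [-0.0, 0.3, -3.9]
tcp_pos: [0.6157, -0.119, 0.0659]
contact_force: [-1.9, -1.0, 3.5]
```

Contact. I'll release and go to castor 50.

```bash
python3 -m crank '[[[0,0,0.05],[0,0,0]],[[0,0,0],[0,0,0]],[[0,0,0],[0,0,0]],[[0,0,0],[0,0,0]],[[0,0,0],[0,0,0]]]' 8.5 | tail -3
python3 -m crank '[[[0,0,-2],[0,0,0]],[[0,0,-4],[0,0,0]],[[0,0,-5],[0,0,0]],[[0,0,-3],[0,0,0]],[[0,0,0],[0,0,0]]]' 
python3 - <<'E'
from h import *
P=pose();p,d=optics.grab_frame("wrist")
X=cloud("wrist",d,P)
q=X.reshape(-1,3);q=q[np.hypot(q[:,0]-.6155,q[:,1]+.119)<.055]
for lo,hi in[(.020,.028),(.06,.14),(.11,.14)]: print(rect(q[(q[:,2]>lo)&(q[:,2]<hi)]))
go(.4375,-.114,.2,-37)
E
```

```text
contact_force: [0.4, -0.5, -0.0]
grip_width: 0.0851
gripper_force: 0.0
clock: 15.5
tcp_pos: [0.6189, -0.1189, 0.2104]
orientation: [2.151, 2.279, 0.009]
contact_force: [0.4, -0.1, -0.2]
grip_width: 0.0849
gripper_force: 0.0
(array([ 616.3, -120.2]), array([76.6, 61. ]), -85.4)
(array([ 616.3, -117.5]), array([73.2, 38. ]), -86.8)
(array([ 616.6, -119.6]), array([59.8, 24.9]), -85.8)
now [ 0.6173 -0.119   0.2075] tooly 3.3 tilt 0.3 j7 -0.02 | turn z 0.704 | shift after turn [-10.43 -14.66   0.66] | shift before turn [  1.54 -17.93   0.66]
```

```bash
python3 -m crank '[[[0,0,0],[0,0,0.14]],[[0,0,0],[0,0,0.14]],[[0,0,0],[0,0,0.14]],[[0,0,0],[0,0,0.14]],[[0,0,0],[0,0,0.14]]]' >/dev/null
python3 -m crank '[[[-2.6,-3.6,0],[0,0,0]],[[-2.6,-3.6,0],[0,0,0]],[[-2.6,-3.6,0],[0,0,0]],[[-2.6,-3.6,0],[0,0,0]],[[0,-0.2,0],[0,0,0]]]' 
python3 -m crank '[[[0,0,0.5],[0,0,0]],[[0,0,0],[0,0,0]]]' 
python3 - <<'E'
from h import *
P=pose();p,d=optics.grab_frame("wrist");cv2.imwrite("pics/w5.png",p[:,:,::-1])
X=cloud("wrist",d,P)
q=X.reshape(-1,3);q=q[np.hypot(q[:,0]-.4375,q[:,1]+.114)<.05]
for lo,hi in[(.003,.008),(.035,.08),(.058,.08)]: print(rect(q[(q[:,2]>lo)&(q[:,2]<hi)]))
go(.4375,-.114,.026,-37)
E
```

```text
clock: 16.55
tcp_pos: [0.4293, -0.1152, 0.2025]
orientation: [-2.807, -1.403, 0.011]
contact_force: [0.3, 0.4, 0.1]
grip_width: 0.0848
gripper_force: 0.0
clock: 16.75
tcp_pos: [0.437, -0.1146, 0.1989]
orientation: [-2.808, -1.407, 0.001]
contact_force: [0.9, -0.5, 0.5]
grip_width: 0.0845
gripper_force: 0.0
(array([ 437.7, -115.3]), array([55.8, 47.4]), 57.1)
(array([ 438.5, -114.2]), array([47. , 30.6]), 53.4)
(array([ 438.1, -114.6]), array([41.2, 18.9]), 53.8)
now [ 0.4374 -0.1146  0.1992] tooly -36.8 tilt 0.04 j7 -0.58 | turn z 0.004 | shift after turn [ 5.000e-02 -1.000e-02  1.732e+01] | shift before turn [ 5.000e-02 -1.000e-02  1.732e+01]
```

View pics/w5.png

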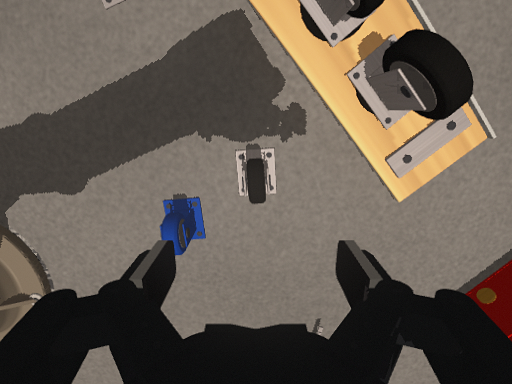

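Castor 50 (steel) is at (256,175), with the blue look-alike beside it at (183,225). I'll narrow the opening so the fingers stay clear of it.

```bash
python3 -m crank '[[[0,0,4],[0,0,-0.01]],[[0,0,4],[0,0,0]],[[0,0,4],[0,0,0]],[[0,0,3.5],[0,0,0]],[[0,0,1.8],[0,0,0]]]' 5.6
python3 -m crank '[[[0,0,0],[0,0,0]],[[0,0,0],[0,0,0]],[[0,0,0],[0,0,0]],[[0,0,0],[0,0,0]],[[0,0,0],[0,0,0]]]' 2 60
python3 -m crank '[[[0,0,0],[0,0,0]],[[0,0,-1],[0,0,0]],[[0,0,-3],[0,0,0]],[[0,0,-4],[0,0,0]],[[0,0,-4],[0,0,0]]]'
python3 -m crank '[[[0,0,-4],[0,0,0]],[[0,0,-1],[0,0,0]],[[0,0,0],[0,0,0]],[[0,0,0],[0,0,0]]]'
python3 -c "
from h import *
go(.6033,.0805,.2,3.4)"
```

```text
clock: 17.3
tcp_pos: [0.4361, -0.1141, 0.0236]
orientation: [-2.799, -1.421, 0.004]
contact_force: [-0.9, 0.8, 0.1]
grip_width: 0.0562
gripper_force: 0.0
clock: 17.8
tcp_pos: [0.4372, -0.1149, 0.0277]
orientation: [2.801, 1.42, 0.002]
contact_force: [-1.6, -0.3, -1.1]
grip_width: 0.0267
gripper_force: 59.3
clock: 18.3
tcp_pos: [0.4359, -0.1145, 0.1486]
orientation: [-2.801, -1.421, 0.001]
contact_force: [0.8, -0.7, -1.6]
grip_width: 0.027
gripper_force: 59.3
clock: 18.7
tcp_pos: [0.4356, -0.1147, 0.196]
orientation: [-2.801, -1.421, 0.002]
contact_force: [-0.6, -0.1, -1.7]
grip_width: 0.027
gripper_force: 59.4
now [ 0.4356 -0.1147  0.196 ] tooly -36.2 tilt 0.08 j7 -0.58 | turn z -0.691 | shift after turn [18.49 17.9  -0.43] | shift before turn [25.66  2.   -0.43]
```

```bash
python3 -m crank '[[[0,0,0],[0,0,-0.138]],[[0,0,0],[0,0,-0.138]],[[0,0,0],[0,0,-0.138]],[[0,0,0],[0,0,-0.138]],[[0,0,0],[0,0,-0.138]]]' >/dev/null
python3 -m crank '[[[3.1,3,0],[0,0,0]],[[3.1,3,0],[0,0,0]],[[3.1,3,0],[0,0,0]],[[3.1,3,0],[0,0,0]],[[3.1,3,0],[0,0,0]]]' >/dev/null
python3 -m crank '[[[3,2.9,0],[0,0,0]],[[0,0,0],[0,0,0]],[[0,0,0],[0,0,0]],[[0,0,0],[0,0,0]]]' 
python3 -c "
from h import *
go(.6033,.0805,.05,3.4)"
```

```text
clock: 20.1
tcp_pos: [0.6031, 0.0791, 0.1949]
orientation: [-2.156, -2.283, 0.005]
contact_force: [0.6, 0.2, -0.6]
grip_width: 0.027
gripper_force: 59.4
now [0.6031 0.0791 0.1949] tooly 3.3 tilt 0.22 j7 -0.36 | turn z -0.002 | shift after turn [ 0.16  0.08 14.49] | shift before turn [ 0.16  0.08 14.49]
```

```bash
python3 -m crank '[[[0.1,0.1,4],[0,0,0]],[[0,0,4],[0,0,0]],[[0,0,4],[0,0,0]],[[0,0,1.8],[0,0,0]],[[0,0,0],[0,0,0]]]' | sed -n '2p;4p'
python3 -m crank '[[[0,0,0.3],[0,0,0]],[[0,0,0],[0,0,0]]]' | sed -n '2p;4p'
python3 -m crank '[[[0,0,0.2],[0,0,0]],[[0,0,0],[0,0,0]]]'| sed -n '2p;4p'
python3 -m crank '[[[0,0,0.2],[0,0,0]],[[0,0,0],[0,0,0]]]'| sed -n '2p;4p'
```

```text
tcp_pos: [0.6022, 0.079, 0.0554]
contact_force: [-0.7, 0.6, -1.1]
tcp_pos: [0.6062, 0.081, 0.057]
contact_force: [-0.0, -0.7, -0.9]
tcp_pos: [0.606, 0.0814, 0.0547]
contact_force: [0.2, 0.4, -0.9]
tcp_pos: [0.6054, 0.0814, 0.0519]
contact_force: [0.1, 0.4, -1.5]
```

```bash

python3 -m crank '[[[0,0,0.3],[0,0,0]],[[0,0,0],[0,0,0]]]' | sed -n '2p;4p'
python3 -m crank '[[[0,0,0.2],[0,0,0]],[[0,0,0],[0,0,0]]]'| sed -n '2p;4p'
python3 -m crank '[[[0,0,0.1],[0,0,0]],[[0,0,0],[0,0,0]]]'| sed -n '2p;4p'
```

```text
tcp_pos: [0.6052, 0.0813, 0.0484]
contact_force: [-0.1, -0.2, -1.6]
tcp_pos: [0.6053, 0.0813, 0.0464]
contact_force: [-0.5, -0.3, -2.5]
tcp_pos: [0.6054, 0.0813, 0.0457]
contact_force: [-0.0, 0.1, -0.7]
```

```bash
python3 -m crank '[[[0,0,0.1],[0,0,0]],[[0,0,0],[0,0,0]]]'| sed -n '2p;4p'
python3 -m crank '[[[0,0,0],[0,0,0]],[[0,0,0],[0,0,0]],[[0,0,0],[0,0,0]],[[0,0,0],[0,0,0]],[[0,0,0],[0,0,0]]]' 8.5 | tail -3
python3 -m crank '[[[0,0,-2],[0,0,0]],[[0,0,-4],[0,0,0]],[[0,0,-5],[0,0,0]],[[0,0,-4],[0,0,0]],[[0,0,0],[0,0,0]]]' 
python3 - <<'E'
from h import *
P=pose();p,d=optics.grab_frame("wrist")
X=cloud("wrist",d,P)
q=X.reshape(-1,3);q=q[np.hypot(q[:,0]-.6045,q[:,1]-.081)<.055]
for lo,hi in[(.020,.028),(.05,.14),(.075,.14)]: print(rect(q[(q[:,2]>lo)&(q[:,2]<hi)]))
go(.445,.141,.2,73)
E
```

```text
tcp_pos: [0.6055, 0.0814, 0.0448]
contact_force: [-0.3, -0.3, -0.5]
contact_force: [0.4, -1.1, -0.1]
grip_width: 0.0852
gripper_force: 0.0
clock: 23.0
tcp_pos: [0.6091, 0.0826, 0.2014]
orientation: [2.152, 2.28, 0.014]
contact_force: [-0.3, 0.2, 0.7]
grip_width: 0.0847
gripper_force: 0.0
(array([603.6,  80.4]), array([57.8, 53.3]), -84.0)
(array([606.3,  81.6]), array([47.4, 30.2]), -86.8)
(array([606.4,  80.7]), array([43., 19.]), -86.1)
now [0.6074 0.0819 0.1982] tooly 3.3 tilt 0.38 j7 -0.36 | turn z -1.216 | shift after turn [17.26  0.9  -0.28] | shift before turn [  6.83 -15.87  -0.28]
```

```bash
python3 -m crank '[[[0,0,0],[0,0,-0.135]],[[0,0,0],[0,0,-0.135]],[[0,0,0],[0,0,-0.135]],[[0,0,0],[0,0,-0.135]],[[0,0,0],[0,0,-0.135]]]' >/dev/null
python3 -m crank '[[[0,0,0],[0,0,-0.135]],[[0,0,0],[0,0,-0.135]],[[0,0,0],[0,0,-0.135]],[[0,0,0],[0,0,-0.135]],[[4,0.2,0],[0,0,0]]]' >/dev/null
python3 -m crank '[[[4,0.2,0],[0,0,0]],[[4,0.2,0],[0,0,0]],[[4,0.2,0],[0,0,0]],[[1.2,0,0],[0,0,0]],[[0,0,0],[0,0,0]]]' 
python3 -m crank '[[[0,0,0],[0,0,0]],[[0,0,0],[0,0,0]]]' >/dev/null
python3 - <<'E'
from h import *
P=pose();p,d=optics.grab_frame("wrist");cv2.imwrite("pics/w6.png",p[:,:,::-1])
X=cloud("wrist",d,P)
q=X.reshape(-1,3);q=q[np.hypot(q[:,0]-.445,q[:,1]-.141)<.045]
for lo,hi in[(.003,.008),(.03,.08),(.046,.08)]: print(rect(q[(q[:,2]>lo)&(q[:,2]<hi)]))
go(.445,.141,.018,73)
E
```

```text
clock: 24.55
tcp_pos: [0.4415, 0.1395, 0.1941]
orientation: [-0.462, -3.106, 0.003]
contact_force: [0.6, -0.9, -0.7]
grip_width: 0.0847
gripper_force: 0.0
(array([444.1, 141.8]), array([47.8, 41.8]), -17.1)
(array([442.7, 142. ]), array([37.5, 26.5]), -17.0)
(array([443.6, 142.1]), array([35.7, 22.8]), -17.0)
now [0.4446 0.139  0.1946] tooly 72.8 tilt 0.04 j7 0.61 | turn z -0.003 | shift after turn [1.000e-02 2.000e-01 1.766e+01] | shift before turn [1.000e-02 2.000e-01 1.766e+01]
```

View pics/w6.png

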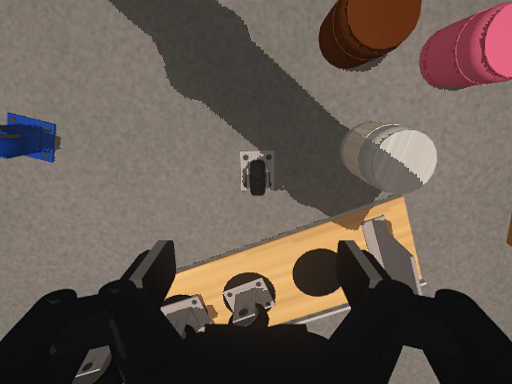

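Castor 40 is at (257,175), with the tin at (395,158) well clear.

```bash
python3 -m crank '[[[0,0.3,4],[0,0,0]],[[0,0,4],[0,0,0]],[[0,0,4],[0,0,0]],[[0,0,3.7],[0,0,0]],[[0,0,1.8],[0,0,0]]]' 5.6
python3 -m crank '[[[0,0,0],[0,0,0]],[[0,0,0],[0,0,0]],[[0,0,0],[0,0,0]],[[0,0,0],[0,0,0]],[[0,0,0],[0,0,0]]]' 1.6 50
python3 -m crank '[[[0,0,0],[0,0,0]],[[0,0,-1],[0,0,0]],[[0,0,-3],[0,0,0]],[[0,0,-4],[0,0,0]],[[0,0,-4],[0,0,0]]]'
python3 -m crank '[[[0,0,-4],[0,0,0]],[[0,0,-2],[0,0,0]],[[0,0,0],[0,0,0]],[[0,0,0],[0,0,0]]]'
python3 -c "
from h import *
go(.5978,.1798,.2,3.4)"
```

```text
clock: 25.3
tcp_pos: [0.4433, 0.1414, 0.0165]
orientation: [-0.467, -3.103, 0.002]
contact_force: [-0.5, 0.0, -0.4]
grip_width: 0.0558
gripper_force: 0.0
clock: 25.8
tcp_pos: [0.445, 0.1423, 0.0207]
orientation: [0.467, 3.105, 0.001]
contact_force: [-0.0, -0.3, -0.3]
grip_width: 0.0228
gripper_force: 49.4
clock: 26.3
tcp_pos: [0.4435, 0.1425, 0.1415]
orientation: [-0.465, -3.106, 0.0]
contact_force: [1.8, 0.1, -0.1]
grip_width: 0.0234
gripper_force: 49.5
clock: 26.7
tcp_pos: [0.444, 0.1421, 0.2]
orientation: [0.466, 3.106, -0.001]
contact_force: [-1.1, 1.0, -2.1]
grip_width: 0.023
gripper_force: 49.5
now [0.444  0.1421 0.2   ] tooly 72.9 tilt 0.05 j7 0.6 | turn z 1.213 | shift after turn [2.860e+00 1.557e+01 1.000e-02] | shift before turn [-1.359e+01  8.120e+00  1.000e-02]
```

```bash
python3 -m crank '[[[0,0,0],[0,0,0.135]],[[0,0,0],[0,0,0.135]],[[0,0,0],[0,0,0.135]],[[0,0,0],[0,0,0.135]],[[0,0,0],[0,0,0.135]]]' >/dev/null
python3 -m crank '[[[0,0,0],[0,0,0.135]],[[0,0,0],[0,0,0.135]],[[0,0,0],[0,0,0.135]],[[0,0,0],[0,0,0.135]],[[0.7,3.9,0],[0,0,0]]]' >/dev/null
python3 -m crank '[[[0.7,3.9,0],[0,0,0]],[[0.7,3.9,0],[0,0,0]],[[0.7,3.9,0],[0,0,0]],[[0,0,0],[0,0,0]],[[0,0,0],[0,0,0]]]' >/dev/null
python3 -m crank '[[[0,0,0],[0,0,0]],[[0,0,0],[0,0,0]]]' >/dev/null
python3 -c "
from h import *
go(.5978,.1798,.043,3.4)"
```

```text
now [0.597  0.1791 0.1994] tooly 3.4 tilt 0.09 j7 -0.57 | turn z -0.001 | shift after turn [ 0.08  0.1  15.64] | shift before turn [ 0.08  0.1  15.64]
```

```bash
python3 -m crank '[[[0.1,0,4],[0,0,0]],[[0,0,4],[0,0,0]],[[0,0,4],[0,0,0]],[[0,0,3],[0,0,0]],[[0,0,0.6],[0,0,0]]]' | sed -n '2p;4p'
python3 -m crank '[[[0,0,0],[0,0,0]],[[0,0,0],[0,0,0]],[[0,0,0],[0,0,0]]]' | sed -n '2p;4p'
python3 -m crank '[[[0,0,0.2],[0,0,0]],[[0,0,0],[0,0,0]]]'| sed -n '2p;4p'
```

```text
tcp_pos: [0.5951, 0.1789, 0.0405]
contact_force: [-1.3, 0.2, -0.8]
tcp_pos: [0.5996, 0.1809, 0.046]
contact_force: [0.5, 0.1, -1.0]
tcp_pos: [0.5987, 0.1804, 0.0425]
contact_force: [0.1, 0.8, -1.0]
```

```bash

python3 -m crank '[[[0,0,0.2],[0,0,0]],[[0,0,0],[0,0,0]]]' | sed -n '2p;4p'
python3 -m crank '[[[0,0,0.1],[0,0,0]],[[0,0,0],[0,0,0]]]'| sed -n '2p;4p'
python3 -m crank '[[[0,0,0.1],[0,0,0]],[[0,0,0],[0,0,0]]]'| sed -n '2p;4p'
```

```text
tcp_pos: [0.5982, 0.1802, 0.0397]
contact_force: [-0.4, 0.2, -1.0]
tcp_pos: [0.5982, 0.1803, 0.0386]
contact_force: [0.2, 0.2, -0.9]
tcp_pos: [0.5983, 0.1803, 0.0384]
contact_force: [-2.2, -1.0, 4.2]
```

Contact. Release, retreat and check everything.

```bash

python3 -m crank '[[[0,0,0],[0,0,0]],[[0,0,0],[0,0,0]],[[0,0,0],[0,0,0]],[[0,0,0],[0,0,0]],[[0,0,0],[0,0,0]]]' 8.5 | tail -3
python3 -m crank '[[[0,0,-2],[0,0,0]],[[0,0,-4],[0,0,0]],[[0,0,-5],[0,0,0]],[[0,0,-4],[0,0,0]],[[0,0,0],[0,0,0]]]' >/dev/null
python3 -m crank '[[[0,-4,-2],[0,0,0]],[[0,-4,-2],[0,0,0]],[[0,-4,0],[0,0,0]],[[0,-3,0],[0,0,0]],[[0,0,0],[0,0,0]]]' 
python3 - <<'E'
from h import *
p,d=optics.grab_frame("scene");cv2.imwrite("pics/s9.png",cv2.resize(p[110:310,110:360,::-1],(750,600)))
q0,d2=optics.grab_frame("top")
for n,dd in(("scene",d),("top",d2)):
  Q=cloud(n,dd).reshape(-1,3)
  for c,H,w in[((.598,.1797),.058,"40"),((.6033,.081),.07,"50"),((.6095,-.019),.088,"65"),((.6155,-.1186),.106,"80"),((.458,.274),.077,"tin")]:
    q=Q[(np.hypot(Q[:,0]-c[0],Q[:,1]-c[1])<.05)&(Q[:,2]>H+.018-.014)&(Q[:,2]<H+.03)]
    print(n,w,len(q),rect(q) if len(q)>4 else 0,q[:,2].max().round(3) if len(q) else 0)
E
```

```text
contact_force: [-0.6, 0.1, 0.6]
grip_width: 0.0851
gripper_force: 0.0
clock: 31.5
tcp_pos: [0.4447, 0.1712, 0.2273]
orientation: [2.153, 2.287, -0.005]
contact_force: [1.2, -0.2, -0.3]
grip_width: 0.0849
gripper_force: 0.0
scene 40 143 (array([598.4, 180.9]), array([36.8, 25.1]), -80.9) 0.078
scene 50 148 (array([606.9,  81. ]), array([40.8, 19. ]), -83.0) 0.09
scene 65 193 (array([611.7, -15.4]), array([53.2, 22. ]), -83.8) 0.107
scene 80 233 (array([ 616.2, -117.9]), array([59.1, 25.8]), -86.2) 0.126
scene tin 634 (array([459.3, 275.9]), array([59.9, 59.2]), 66.2) 0.099
top 40 178 (array([599.1, 179.7]), array([37.3, 26. ]), -81.7) 0.08
top 50 200 (array([605.6,  78.8]), array([44. , 18.6]), -88.1) 0.092
top 65 304 (array([610.7, -18. ]), array([53.4, 23. ]), -89.3) 0.11
top 80 399 (array([ 616.1, -119.3]), array([63.4, 25.6]), -85.2) 0.127
top tin 0 0 0
```

View pics/s9.png

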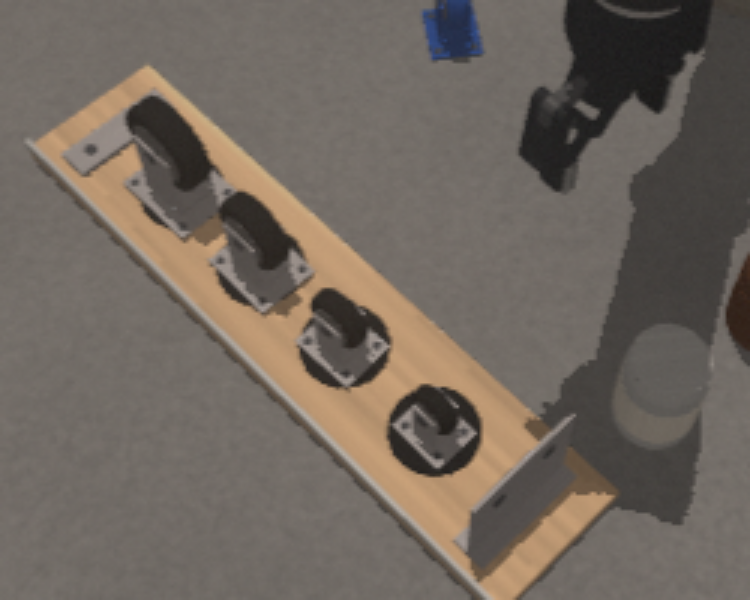

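All four stand upright on their mats in the right order, from 40 at (435,430) next to the upright plate to 80 at (175,170). The tin hasn't moved and the arm is clear.

```bash
python3 -c "
from bench import r
print(r.hand_in())"
```

```text
the job is handed in; nothing more can be done
None
```

I handed the job in at about 31.6 s: the castors stand upright on their mats in order 40, 50, 65, 80 from the upright plate, each measured within about 5 mm of its mat centre, and the tin was not moved; the hand-in returned no verdict.

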